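Open the push-and-turn medicine bottle in its one-hand holder

ROBOT

A 6-joint arm with a two-finger parallel gripper is mounted at the origin on a cart in front of the work surface, level with it; the furniture and walls round the work are solid. World frame = base frame: x ahead of the robot, y to its left, z up, the work surface at z = 0. Lengths are in m, angles in rad, forces in N, time in s.
With the tool pointing down it reaches from about 0.225 to 0.875 m from the base axis. Payload 3.4 kg.
Tool frame: the origin (TCP) lies on the mounting face of the last link; the fingertips stand 173 mm ahead of it and the grasp point (between the pads) lies 155 mm ahead of it; x points along the fingers, y is the direction in which the jaws open and shut, and the axes are right-handed (so a half turn about x gives the same grasp; the last joint's range is limited). The gripper opens to 85 mm and grips with 20 to 120 N. Pads are 22 mm wide; open, the fingers measure 114 mm over their backs; the gripper's body (76 mm by 85 mm) begins 54 mm behind the grasp point. The pads swing forward as they close: fully open they stand 13 mm farther back than shut.
Start: joints at [1.055, 0.276, 1.505, -0, 1.361, -0.121], TCP at [0.221, 0.531, 0.405] pointing down, gripper open.
Joint ranges: [-2.89, 2.89], [-0.75, 2.08], [0.22, 2.7], [-1.18, 4.32], [0.11, 2.71], [-2.7, 2.7]. Speed limits (rad/s): [2.57, 2.57, 3.14, 3.14, 3.14, 3.14].

INTERFACE

Orientations are given as a unit quaternion [w, x, y, z].
In Python, from rig import manip gives the robot as it stands.
- The arm moves only by the tool arm_command, never from a script. Its argument "targets" is a list of rows, each an object with "dp": the shift along the tool's x, y, z in m, a list of three; "turn": the turn, a rotation vector about the tool's x, y, z in degrees, a list of three; "grip": the opening, from -1 (shut) to 1 (fully open). In form: [{"dp": [tx, ty, tz], "turn": [wx, wy, wz], "grip": grip}, ...]. A call has 1 to 8 rows; each row shifts and turns the commanded pose from where the row before left it, along the tool's axes as they then stand; what a row does not reach is not made up. A row lasts 1/10 s, in which the tool goes at most 50 mm and 8.59 degrees, less where a joint would pass 70% of its speed; a pose out of reach is approached as far as the arm can. A call with a gripper value outside its range is refused whole. The fingers move at their own pace and stop on an object; "grip_force" is the grip in N (left out, the last holds). Time passes only in rows, so rows that do not move let the fingers close. It gives the time, the measured TCP pose, the force and the opening at its end, in the units of the state.
- manip.get_state(): the state, without advancing time (a new reading comes with each control period).
- manip.get_image(name): name is "scene" or "top" or "wrist"; returns the picture (420x560x3 uint8, red, green, blue); there is no depth.
- manip.calibration(name): a dict with "fx", "fy", "cx", "cy" (pixels), "R" (3x3) and "t" (3): a world point X has camera coordinates R X + t. Camera axes: x right, y down, z forward; pixel columns grow to the right and rows downward; lengths in m; the calibration is good to about 2 mm. A picture is of the moment at which its call begins: read the wrist's pose just before it. calibration takes no time and is no camera call; for the wrist camera it gives the pose at the moment of the call.
- manip.sign_off(): hands the job in, once; it reports no verdict.
The state is a dict: "clock": time; "qpos": joint angles; "qd": joint speeds; "effort": joint torques, N m; "position": TCP position; "ee_rot": TCP orientation; "contact_force": force on the tool from outside, world axes, zero at the start; "moment": the same for the moment, N m; "width": finger opening in m.
Only numpy, scipy, OpenCV 4.12 (cv2) and the standard library are available. Lean on these libraries where they do the work, as an engineer would, in place of code of your own. Each camera call takes 0.05 s, during which the arm holds its last target.

TASK

Stand the closed amber medicine bottle upright, fully down, in the square pocket of the grey holder. Then open its child-safe cap there: push the cap down, turn it counter-clockwise (seen from above) while pushing, and lift it off. Finish still holding the cap in the gripper, level, about 5 to 15 cm above the open bottle, with the bottle standing in the holder and the other things left where they were.

Things in the scene. Friction and masses are not known exactly. Their poses are not given: they have to be found in the camera images.
- bottle_center (a point): Closed square amber medicine bottle, white round cap, standing on the desk. Body 46 x 46 mm, 72 mm high, label with blue band; 108 mm high with cap; 0.11 to 0.18 kg. Point on its axis, 54 mm above its underside; z up out of its mouth, x and y square to its flat sides.
- bottle_foot (a point): Centre of the bottle's underside, same axes.
- bottle_mouth (a point): Centre of the top of the bottle's neck, 97.5 mm above its underside.
- pill_bottle: The bottle (without its cap); origin at the centre of its underside. It can be carried by the cap, which stays locked on it (with a few degrees and under 1 mm of play), or by the body. The gap between body and cap is 6 mm.
- cap_center (a point): White ribbed round cap, 41 mm across, 30 mm high, 0.03 kg, blue arrow on top. Point half-way up on its axis; z up; x lies along the bottle's x while locked. It cannot be turned clockwise, nor turned at all without being pushed down.
- cap: The same cap, origin at the centre of its underside. To open: push it down 4.5 mm or more against its spring (2 N + 1 N per mm, about 7 N; end stop at 6.5 mm) and, keeping it down, turn it counter-clockwise from above relative to the bottle; it is free between 50 and 68 deg (best 60), with a stop beyond 70 deg. Then let it rise and lift it straight up.
- press_pad (a joint): Spring pad on the bottle's mouth under the cap: 0 with the cap locked and not pushed, grows to 0.0065 m as the cap is pushed down, about -0.002 when the cap is off.
- holder_pocket (a point): Bottle holder fixed to the desk: grey block 90 x 90 x 30 mm with a square pocket 49 x 49 mm (1.5 mm of room each side; the bottle can turn about 4 deg in it); a blue funnel widens the upper 12 mm to 63 mm. Point: centre of the pocket floor, 6 mm above the desk; z up, x and y square to its sides. The bottle fits in any quarter turn.
- dropper_center (a point): Bystander: small dropper bottle, 34 mm across, 102 mm high; its centre, half-way up.
- red_vial_center (a point): Bystander: white vial with a red lid, 24 mm across, 56 mm high; its centre.
- blue_vial_center (a point): Bystander: white vial with a blue lid, 24 mm across, 51 mm high; its centre.
- tape_center (a point): Bystander: roll of tape lying flat, 94 mm across, 48 mm high; its centre.

How it is judged:
By the outcome, as a careful person would: the job done as asked, in the order asked, and still so for the second after the job is handed in, while the arm keeps its last pose, push and grip.
It also fails if it takes over 54 s, if anything falls off the work surface, if the arm or the gripper's body presses on something with over 40 N, if the wrist force passes 120 N, or if a joint passes its speed limit or range.

## Working session

There is one attempt and no reset: what is moved stays moved. The work goes in short steps, Python scripts to look and compute and a tool call to move; the robot and the scene stay as the last step left them, time stands still between calls to the robot, and variables do not carry over. Pictures are saved under pics/ and viewed, and the job is handed in when it is done.

Besides the shell and the picture viewer there is one more tool, called after "Call:" as a command line: name --argument value ..., lists and objects as JSON in quotes. arm_command: Moves the arm, as the interface text tells. Its arguments: {"type":"object","properties":{"targets":{"type":"array"},"grip_force":{"type":"number"}},"required":["targets"]}

```bash
mkdir -p pics; ls
python3 - <<'E'
from rig import manip
import cv2
s=manip.get_state()
for k,v in s.items(): print(k,v)
for n in ["scene","top","wrist"]:
    c=manip.calibration(n); print(n,c)
    im=manip.get_image(n); cv2.imwrite(f"pics/{n}0.png",im[:,:,::-1])
E
```

```text
pics
clock 0.0
qpos [ 1.05500536e+00  2.76568506e-01  1.50612877e+00  9.92626806e-06
  1.36070911e+00 -1.20991037e-01]
qd [ 0.00030839  0.00035276  0.00120452 -0.00091654 -0.00088944  0.00165155]
effort [ 1.84590877e-03 -4.16780090e+01 -2.45811671e+01  1.77239681e-04
  1.10990281e-02 -1.19108572e-05]
position [0.22104779 0.53057527 0.40385628]
ee_rot [ 0.69317021  0.13807082  0.6935782  -0.13928672]
contact_force [ 0.75673547 -0.34607479  0.33416493]
moment [-0.01120588  0.02265614  0.0399301 ]
width 0.08549460305803828
scene {'fx': 498.36819158194373, 'fy': 498.36819158194373, 'cx': 286.69695818328603, 'cy': 209.12617944998757, 'R': array([[ 0.78034101, -0.62492681, -0.02311662],
       [-0.33986622, -0.39277844, -0.8545268 ],
       [ 0.524937  ,  0.67467887, -0.51889264]]), 't': array([-0.43914563,  0.27667995,  1.09379869])}
top {'fx': 445.4638348373251, 'fy': 445.4638348373251, 'cx': 281.6946940638219, 'cy': 208.62558093364072, 'R': array([[ 0.00980961, -0.99990664,  0.00951275],
       [-0.99681578, -0.01053125, -0.07904044],
       [ 0.07913324, -0.00870711, -0.99682602]]), 't': array([0.01154899, 0.56804388, 1.44992827])}
wrist {'fx': 373.16464904726274, 'fy': 373.16464904726274, 'cx': 276.43916064563723, 'cy': 205.03035318790143, 'R': array([[ 0.38505044,  0.92289261, -0.00232191],
       [ 0.87799936, -0.36554254,  0.30902391],
       [ 0.28434712, -0.12102843, -0.95105144]]), 't': array([-0.57299797, -0.03948634,  0.38003314])}
```

View pics/scene0.png

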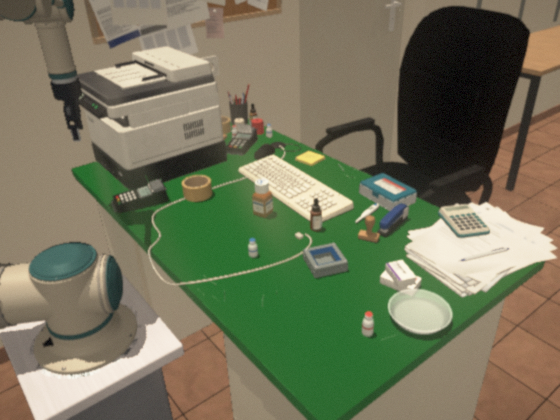

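View pics/top0.png

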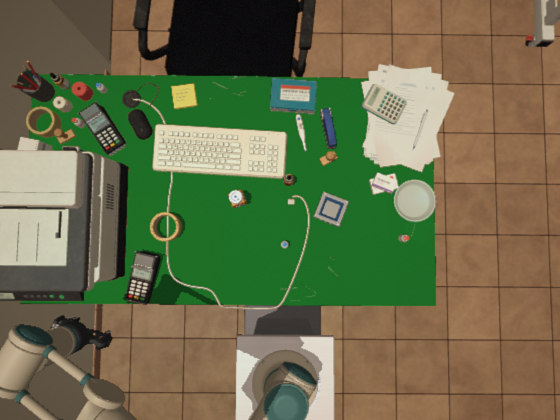

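View pics/wrist0.png

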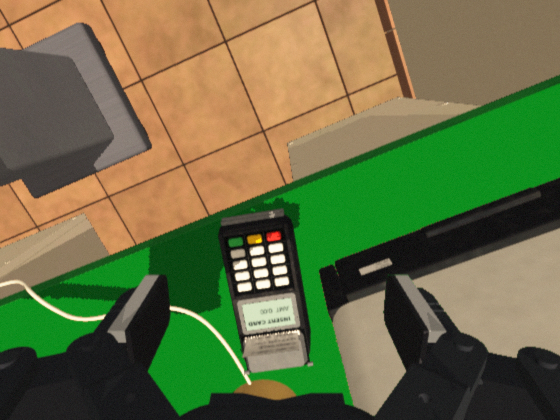

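Top view: cap around (237,197), holder around (331,208), dropper (289,179), blue vial (285,244), red vial (404,238). Next I'll get coarse positions.

```bash
cat > h.py <<'E'
import numpy as np, cv2
from rig import manip
from scipy.spatial.transform import Rotation as Rn
def ray(c,u,v):
    d=np.array([(u-c['cx'])/c['fx'],(v-c['cy'])/c['fy'],1.0]); R=np.array(c['R']);t=np.array(c['t'])
    return -R.T@t, R.T@d
def onz(c,u,v,z):
    o,d=ray(c,u,v); return o+d*(z-o[2])/d[2]
def proj(c,X):
    p=np.array(c['R'])@np.array(X)+np.array(c['t']); return c['cx']+c['fx']*p[0]/p[2], c['cy']+c['fy']*p[1]/p[2]
def two(c1,p1,c2,p2):
    o1,d1=ray(c1,*p1);o2,d2=ray(c2,*p2)
    s=np.linalg.lstsq(np.c_[d1,-d2],o2-o1,rcond=None)[0]
    a=o1+d1*s[0];b=o2+d2*s[1]; return (a+b)/2,np.linalg.norm(a-b)
def rot(s):
    q=s['ee_rot']; return Rn.from_quat([q[1],q[2],q[3],q[0]])
E
python3 - <<'E'
from h import *
ct=manip.calibration('top');cs=manip.calibration('scene')
print('cap',onz(ct,237,197,.108)); print('holder',onz(ct,331,208,.03)); print('dropper',onz(ct,289,179,.1)); print('blue',onz(ct,285,244,.05));print('red',onz(ct,404,238,.05));print('tape',onz(ct,166,226,.048))
s=manip.get_state();print(rot(s).as_matrix())
im=cv2.imread('pics/top0.png')[150:270,140:300]; cv2.imwrite('pics/topc.png',cv2.resize(im,None,fx=5,fy=5,interpolation=2)[:600,:800])
im=cv2.imread('pics/top0.png')[150:270,240:400]; cv2.imwrite('pics/topd.png',cv2.resize(im,None,fx=5,fy=5,interpolation=2)[:600,:800])
im=cv2.imread('pics/scene0.png')[160:280,230:390]; cv2.imwrite('pics/scc.png',cv2.resize(im,None,fx=5,fy=5,interpolation=2)[:600,:800])
E
```

```text
cap [0.59596951 0.15770534 0.108     ]
holder [ 0.57107641 -0.14489121  0.03      ]
dropper [ 0.65552026 -0.00406411  0.1       ]
blue [0.45145404 0.00580052 0.05      ]
red [ 0.47457669 -0.37897623  0.05      ]
tape [0.50563263 0.3906553  0.048     ]
[[-6.86894763e-04  3.84575153e-01  9.23093430e-01]
 [-1.21516311e-03  9.23092645e-01 -3.84575730e-01]
 [-9.99999026e-01 -1.38587214e-03 -1.66745964e-04]]
```

View pics/topc.png

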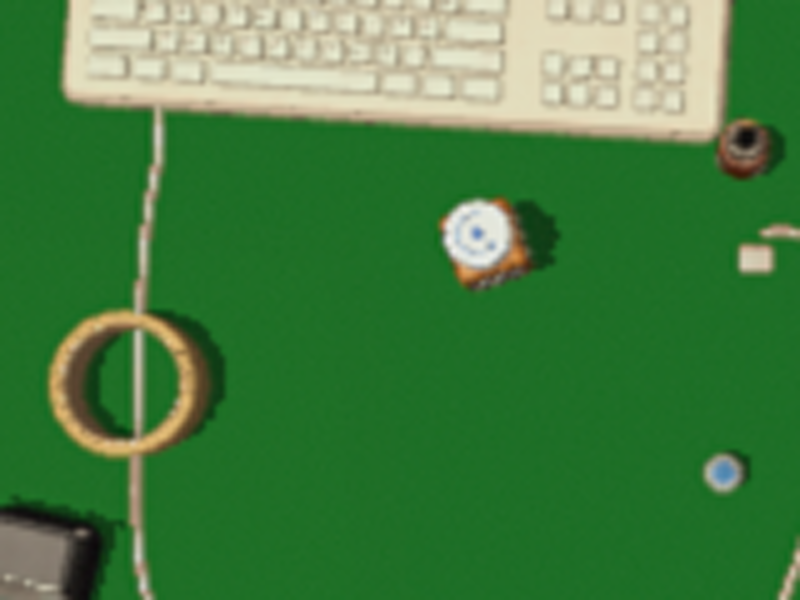

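View pics/scc.png

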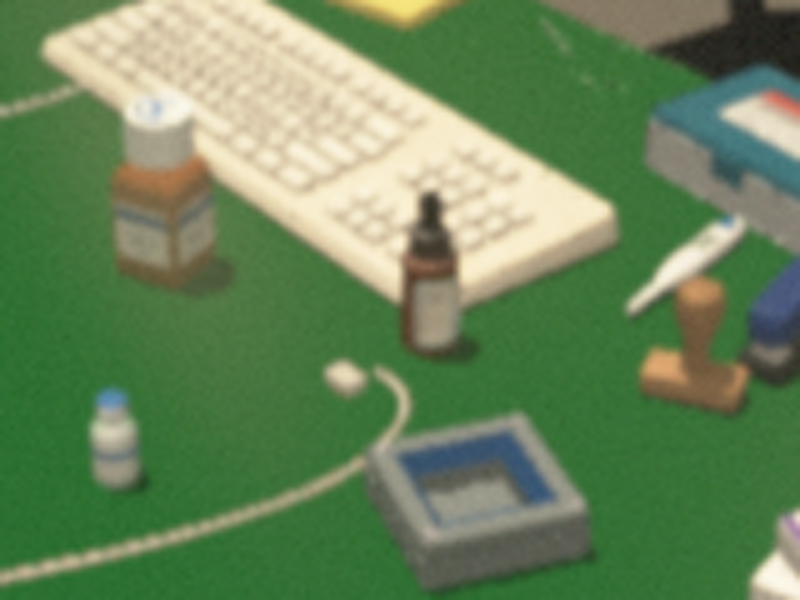

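View pics/topd.png

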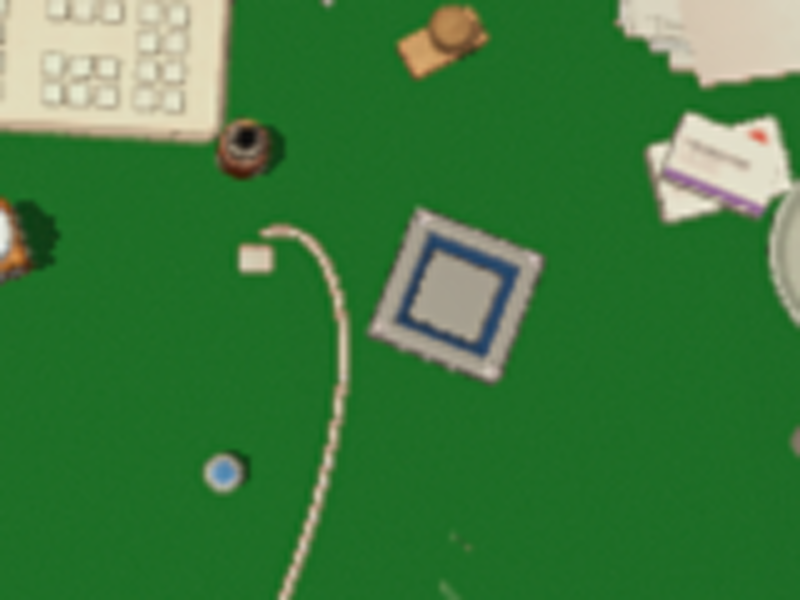

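```bash
cat >> h.py <<'E'
def plan(p,yaw,n,cmd=None):
    """rows to go to TCP p, tool x down, tool y at world yaw (deg)"""
    s=manip.get_state(); R0=rot(s); p0=np.array(s['position'])
    y=np.deg2rad(yaw); Y=np.array([np.cos(y),np.sin(y),0]);X=np.array([0,0,-1.]);Z=np.cross(X,Y)
    R1=Rn.from_matrix(np.c_[X,Y,Z])
    rv=(R0.inv()*R1).as_rotvec()
    D=R0.inv().apply(np.array(p)-p0)
    print('total dp',D.round(4),'total turn',np.rad2deg(rv).round(2))
    for i in range(n):
        # dp given in tool axes at row start
        Ri=R0*Rn.from_rotvec(rv*i/n)
        print(Ri.inv().apply((np.array(p)-p0)/n).round(4),np.rad2deg(rv/n).round(2))
E
python3 - <<'E'
from h import *
s=manip.get_state();c=manip.calibration('wrist');R=rot(s)
o,d=ray(c,c['cx'],c['cy']); print('cam in tool',R.inv().apply(o-s['position']),'axis',R.inv().apply(d), 'xaxis',R.inv().apply(c['R'][0]))
E
```

```text
cam in tool [ 0.03164076 -0.00084988 -0.07957405] axis [ 9.50992878e-01 -8.08799283e-04  3.09211726e-01] xaxis [6.82813894e-04 9.99999634e-01 5.15659086e-04]
```

Run:
```python
from h import *
plan([0.57,0.01,0.44],67.4,16)
```

```text
total dp [-0.0356 -0.3465  0.5223] total turn [-0.02 -0.01  0.08]
[-0.0022 -0.0217  0.0326] [-0. -0.  0.]
[-0.0022 -0.0217  0.0326] [-0. -0.  0.]
[-0.0022 -0.0217  0.0326] [-0. -0.  0.]
[-0.0022 -0.0217  0.0326] [-0. -0.  0.]
[-0.0022 -0.0217  0.0326] [-0. -0.  0.]
[-0.0022 -0.0217  0.0326] [-0. -0.  0.]
[-0.0022 -0.0217  0.0326] [-0. -0.  0.]
[-0.0022 -0.0217  0.0326] [-0. -0.  0.]
[-0.0022 -0.0217  0.0326] [-0. -0.  0.]
[-0.0022 -0.0217  0.0326] [-0. -0.  0.]
[-0.0022 -0.0217  0.0326] [-0. -0.  0.]
[-0.0022 -0.0217  0.0326] [-0. -0.  0.]
[-0.0022 -0.0217  0.0326] [-0. -0.  0.]
[-0.0022 -0.0217  0.0326] [-0. -0.  0.]
[-0.0022 -0.0217  0.0326] [-0. -0.  0.]
[-0.0022 -0.0217  0.0326] [-0. -0.  0.]
```

Call:
arm_command --targets '[{"dp": [-0.002,-0.022,0.033],"turn": [0,0,0],"grip": 1},{"dp": [-0.002,-0.022,0.033],"turn": [0,0,0],"grip": 1},{"dp": [-0.002,-0.022,0.033],"turn": [0,0,0],"grip": 1},{"dp": [-0.002,-0.022,0.033],"turn": [0,0,0],"grip": 1},{"dp": [-0.002,-0.022,0.033],"turn": [0,0,0],"grip": 1},{"dp": [-0.002,-0.022,0.033],"turn": [0,0,0],"grip": 1},{"dp": [-0.002,-0.022,0.033],"turn": [0,0,0],"grip": 1},{"dp": [-0.002,-0.022,0.033],"turn": [0,0,0],"grip": 1}]'

```text
clock: 0.95
position: [0.3977, 0.2653, 0.4207]
ee_rot: [0.693, 0.139, 0.693, -0.139]
contact_force: [0.6, -0.2, -0.5]
width: 0.0855
```

Call:
arm_command --targets '[{"dp": [-0.002,-0.022,0.033],"turn": [0,0,0],"grip": 1},{"dp": [-0.002,-0.022,0.033],"turn": [0,0,0],"grip": 1},{"dp": [-0.002,-0.022,0.033],"turn": [0,0,0],"grip": 1},{"dp": [-0.002,-0.022,0.033],"turn": [0,0,0],"grip": 1},{"dp": [-0.002,-0.022,0.033],"turn": [0,0,0],"grip": 1},{"dp": [-0.002,-0.022,0.033],"turn": [0,0,0],"grip": 1},{"dp": [-0.002,-0.022,0.033],"turn": [0,0,0],"grip": 1},{"dp": [0,0,0],"turn": [0,0,0],"grip": 1}]'

```text
clock: 1.75
position: [0.5537, 0.032, 0.4341]
ee_rot: [0.694, 0.14, 0.692, -0.141]
contact_force: [-0.9, -0.1, -0.3]
width: 0.0855
```

```bash
cat >> h.py <<'E'
def shot(tag):
    import json
    c=manip.calibration('wrist'); im=manip.get_image('wrist')
    cv2.imwrite(f'pics/{tag}.png',im[:,:,::-1]); json.dump({k:np.array(v).tolist() for k,v in c.items()},open(f'pics/{tag}.json','w'))
    s=manip.get_state(); print('t',s['clock'],'pos',np.array(s['position']).round(4),'q',np.array(s['qpos']).round(3),'w',round(s['width'],4))
    return c,im
def load(tag):
    import json
    return json.load(open(f'pics/{tag}.json')),cv2.imread(f'pics/{tag}.png')
E
python3 -c "
from h import *
shot('w1')"
```

```text
t 1.8 pos [0.5523 0.0338 0.434 ] q [-0.064  0.228  1.498 -0.     1.416 -1.237] w 0.0854
```

View pics/w1.png

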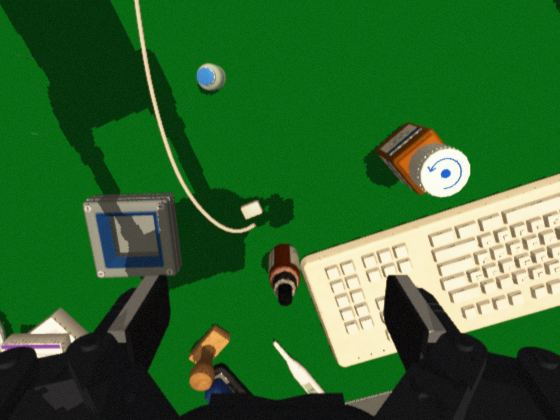

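Wrist view: holder top face around (90–175,197–277), cap circle centred about (445,172), amber body to its left. I'll zoom in for the corners.

Run:
```python
import cv2
im=cv2.imread('pics/w1.png')
cv2.imwrite('pics/w1h.png',cv2.resize(im[180:290,70:200],None,fx=5,fy=5,interpolation=2))
cv2.imwrite('pics/w1b.png',cv2.resize(im[110:210,365:485],None,fx=6,fy=6,interpolation=2))
```

```text
(no output)
```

View pics/w1h.png

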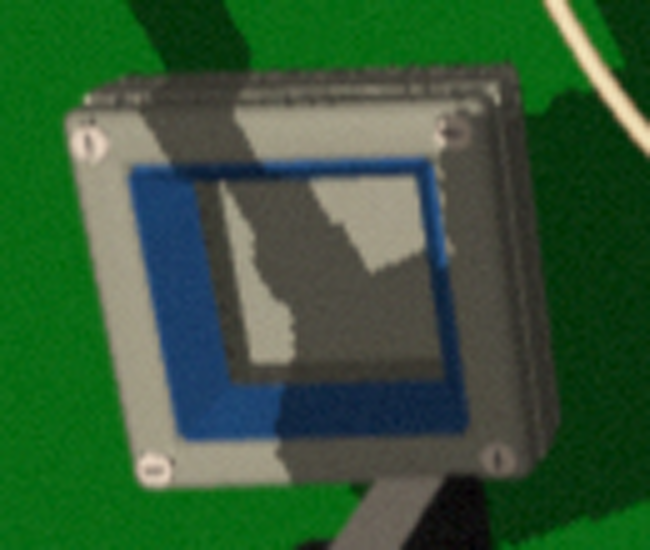

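View pics/w1b.png

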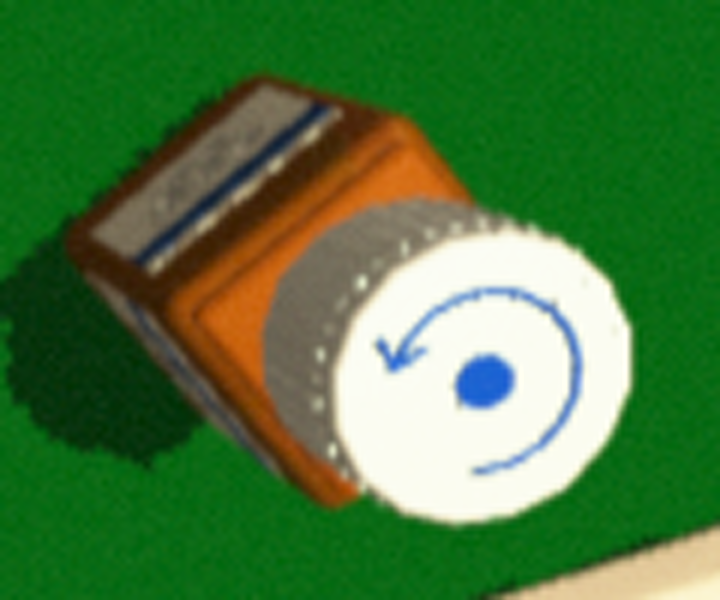

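Run:
```python
from h import *
c,im=load('w1')
def pts(L,s,ox,oy,z): return np.array([onz(c,ox+(u+.5)/s-.5,oy+(v+.5)/s-.5,z) for u,v in L])
for nm,L in [('screws',[(90,143),(453,130),(499,461),(154,468)]),('funnel',[(131,167),(433,158),(468,434),(181,440)])]:
    P=pts(L,5,70,180,.03); E=np.roll(P,-1,0)-P
    print(nm,P.mean(0).round(4),'sides',np.linalg.norm(E,axis=1).round(4),'yaw',(np.rad2deg(np.arctan2(E[:,1],E[:,0]))%90).round(1))
# cap
g=im[:,:,:].min(2)
m=np.zeros(g.shape,np.uint8); m[130:210,400:480]=(g[130:210,400:480]>190)*255
cs=max(cv2.findContours(m,0,1)[0],key=cv2.contourArea); print(cv2.fitEllipse(cs),cv2.boundingRect(cs))
(u,v),_,_=cv2.fitEllipse(cs); print('cap',onz(c,u,v,.108)); 
hull=cs[:,0,:]; P=np.array([onz(c,a,b,.108) for a,b in hull]); print('diam',cv2.minEnclosingCircle((P[:,:2]*1000).astype(np.float32)))
hsv=cv2.cvtColor(im,cv2.COLOR_BGR2HSV); mb=cv2.inRange(hsv[130:210,400:480],(100,120,80),(130,255,255))
for k in cv2.findContours(mb,0,1)[0]:
    if cv2.contourArea(k)>20: 
        q=k[:,0].mean(0)+[400,130]; print('blue',q,cv2.contourArea(k),onz(c,*q,.108))
for nm,L,z in [('band',[(140,262),(335,110)],.05),('foot',[(75,245),(255,80)],.0),('shoulder',[(180,300),(400,128)],.068),('shoulder2',[(175,310),(325,500)],.068)]:
    P=pts(L,6,365,110,z);e=P[1]-P[0];print(nm,P.round(4).tolist(),np.linalg.norm(e).round(4),'yaw',np.rad2deg(np.arctan2(e[1],e[0]))%90)
```

```text
screws [ 0.5677 -0.1489  0.03  ] sides [0.0769 0.0778 0.0774 0.0767] yaw [69.3 69.1 68.5 68.7]
funnel [ 0.5676 -0.1479  0.03  ] sides [0.0642 0.0649 0.0641 0.0644] yaw [68.9 68.2 68.5 68.4]
((445.0430908203125, 172.22756958007812), (43.7871208190918, 50.665504455566406), 50.21755599975586) (421, 148, 49, 49)
cap [0.59587345 0.15994164 0.108     ]
diam ((596.0972900390625, 159.8567657470703), 19.809921264648438)
blue [445.2173913  173.26086957] 48.5 [0.59675994 0.1598495  0.108     ]
band [[0.5796, 0.1341, 0.05], [0.5687, 0.1691, 0.05]] 0.0367 yaw 17.363234752983857
foot [[0.5862, 0.1344, 0.0], [0.5707, 0.1728, 0.0]] 0.0413 yaw 22.04685435301998
shoulder [[0.5824, 0.1342, 0.068], [0.5704, 0.1717, 0.068]] 0.0394 yaw 17.75439352338428
shoulder2 [[0.5836, 0.1331, 0.068], [0.6213, 0.1456, 0.068]] 0.0398 yaw 18.326260241931568
```

Run:
```python
from h import *
plan([0.568,-0.148,0.29],67.4,6)
```

```text
total dp [ 0.144  -0.1615  0.0851] total turn [-0.22 -0.04  0.02]
[ 0.024  -0.0269  0.0142] [-0.04 -0.01  0.  ]
[ 0.024  -0.0269  0.0142] [-0.04 -0.01  0.  ]
[ 0.024  -0.0269  0.0141] [-0.04 -0.01  0.  ]
[ 0.024  -0.0269  0.0141] [-0.04 -0.01  0.  ]
[ 0.024  -0.027   0.0141] [-0.04 -0.01  0.  ]
[ 0.024  -0.027   0.0141] [-0.04 -0.01  0.  ]
```

Call:
arm_command --targets '[{"dp": [0.024,-0.027,0.014],"turn": [0,0,0],"grip": 1},{"dp": [0.024,-0.027,0.014],"turn": [0,0,0],"grip": 1},{"dp": [0.024,-0.027,0.014],"turn": [0,0,0],"grip": 1},{"dp": [0.024,-0.027,0.014],"turn": [0,0,0],"grip": 1},{"dp": [0.024,-0.027,0.014],"turn": [0,0,0],"grip": 1},{"dp": [0.024,-0.027,0.015],"turn": [0,0,0],"grip": 1},{"dp": [0,0,0],"turn": [0,0,0],"grip": 1},{"dp": [0,0,0],"turn": [0,0,0],"grip": 1}]'

```text
clock: 2.6
position: [0.5669, -0.1458, 0.29]
ee_rot: [0.692, 0.139, 0.694, -0.138]
contact_force: [0.2, -0.4, -0.1]
width: 0.0857
```

```bash
python3 -c "
from h import *
shot('w2')
c,im=load('w2')
cv2.imwrite('pics/w2h.png',cv2.resize(im[100:360,150:410],None,fx=2.3,fy=2.3,interpolation=2))"
```

```text
t 2.65 pos [ 0.5672 -0.1453  0.291 ] q [-3.700e-01  3.750e-01  1.655e+00  1.000e-03  1.113e+00 -1.547e+00] w 0.0854
```

View pics/w2.png

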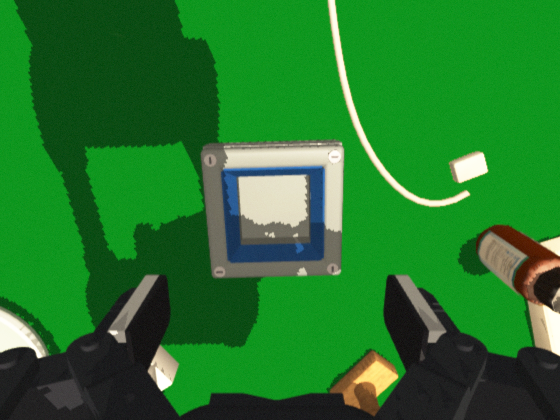

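View pics/w2h.png

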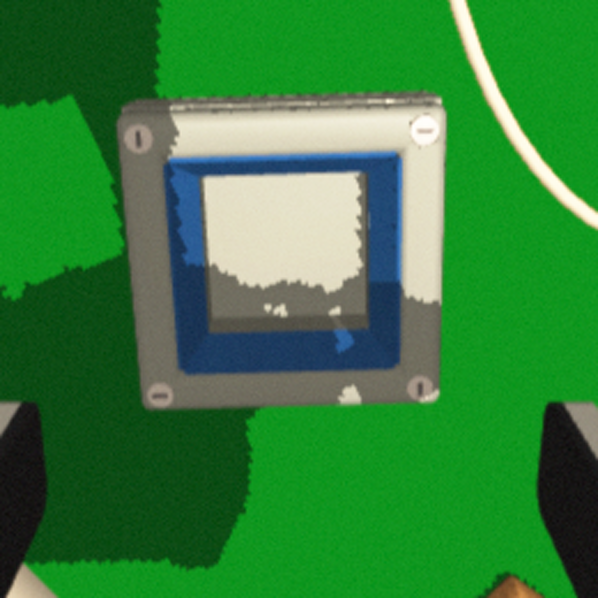

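Run:
```python
from h import *
c,im=load('w2')
def rep(nm,P):
    E=np.roll(P,-1,0)-P
    print(nm,P.mean(0).round(4),'sides',np.linalg.norm(E,axis=1).round(4),'yaw',(np.rad2deg(np.arctan2(E[:,1],E[:,0]))%90).round(1))
s=2.3
f=lambda L,z: np.array([onz(c,150+(u+.5)/s-.5,100+(v+.5)/s-.5,z) for u,v in L])
rep('screws',f([(138,139),(425,130),(420,388),(160,396)],.03))
rep('floor',f([(202,176),(361,172),(368,330),(209,332)],.018))
hsv=cv2.cvtColor(im,cv2.COLOR_BGR2HSV); m=cv2.inRange(hsv,(100,90,40),(130,255,255)); m[:, :200]=0;m[:,350:]=0;m[:140]=0;m[285:]=0
k=cv2.convexHull(np.vstack([x for x in cv2.findContours(m,0,1)[0] if cv2.contourArea(x)>20]))
G=np.array([onz(c,*p,.03)[:2] for p in k[:,0].astype(float)])
print(cv2.minAreaRect((G*1000).astype(np.float32)))
q=cv2.approxPolyDP(k,8,True)[:,0]; print(q.tolist()); rep('funnel',np.array([onz(c,*p,.03) for p in q.astype(float)]))
```

```text
screws [ 0.5679 -0.1488  0.03  ] sides [0.0772 0.077  0.0771 0.0772] yaw [69.1 68.9 69.3 69. ]
floor [ 0.5675 -0.1489  0.018 ] sides [0.0457 0.0494 0.0485 0.0488] yaw [68.8 71.2 68.1 68. ]
((567.2156982421875, -148.55455017089844), (64.9207534790039, 64.71236419677734), 68.97427368164062)
[[321, 166], [323, 257], [231, 262], [221, 172]]
funnel [ 0.5674 -0.1486  0.03  ] sides [0.0624 0.0623 0.0624 0.0626] yaw [70.6 70.7 70.9 70.8]
```

Run:
```python
from h import *
plan([0.596,0.160,0.37],67.4,8)
```

```text
total dp [-0.0787  0.293  -0.0908] total turn [-0.   -0.04 -0.06]
[-0.0098  0.0366 -0.0113] [-0.   -0.   -0.01]
[-0.0098  0.0366 -0.0113] [-0.   -0.   -0.01]
[-0.0098  0.0366 -0.0113] [-0.   -0.   -0.01]
[-0.0099  0.0366 -0.0113] [-0.   -0.   -0.01]
[-0.0099  0.0366 -0.0113] [-0.   -0.   -0.01]
[-0.0099  0.0366 -0.0113] [-0.   -0.   -0.01]
[-0.0099  0.0366 -0.0113] [-0.   -0.   -0.01]
[-0.0099  0.0366 -0.0113] [-0.   -0.   -0.01]
```

Call:
arm_command --targets '[{"dp": [-0.02,0.033,-0.011],"turn": [0,0,0],"grip": 1},{"dp": [-0.02,0.033,-0.011],"turn": [0,0,0],"grip": 1},{"dp": [-0.02,0.033,-0.011],"turn": [0,0,0],"grip": 1},{"dp": [-0.02,0.033,-0.011],"turn": [0,0,0],"grip": 1},{"dp": [0,0.04,-0.011],"turn": [0,0,0],"grip": 1},{"dp": [0,0.04,-0.011],"turn": [0,0,0],"grip": 1},{"dp": [0,0.04,-0.012],"turn": [0,0,0],"grip": 1},{"dp": [0,0.04,-0.013],"turn": [0,0,0],"grip": 1}]'

```text
clock: 3.45
position: [0.5945, 0.1616, 0.3727]
ee_rot: [0.694, 0.138, 0.693, -0.137]
contact_force: [1.1, -0.2, 0.0]
width: 0.0856
```

Call:
arm_command --targets '[{"dp": [0,0,0],"turn": [0,0,0],"grip": 1}]'

```text
clock: 3.55
position: [0.5945, 0.1645, 0.3723]
ee_rot: [0.694, 0.138, 0.693, -0.134]
contact_force: [-0.7, -0.3, 0.8]
width: 0.0853
```

```bash
python3 -c "
from h import *
shot('w3')
c,im=load('w3')
cv2.imwrite('pics/w3b.png',cv2.resize(im[130:330,170:420],None,fx=3,fy=3,interpolation=2))"
```

```text
t 3.6 pos [0.5945 0.1621 0.3721] q [ 1.530e-01  3.560e-01  1.468e+00  1.000e-03  1.316e+00 -1.029e+00] w 0.0853
```

View pics/w3b.png

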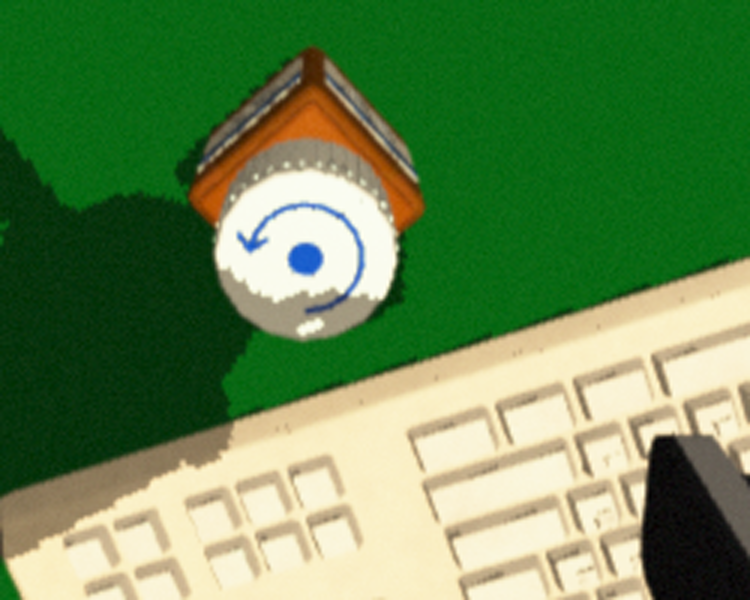

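Run:
```python
from h import *
c,im=load('w3')
s=3
f=lambda L,z: np.array([onz(c,170+(u+.5)/s-.5,130+(v+.5)/s-.5,z) for u,v in L])
print('dot',f([(306,259)],.108).round(4))
print('circ',f([(214,254),(398,254)],.108).round(4),f([(306,168),(306,340)],.108).round(4))
for nm,L,z in [('shL',[(197,180),(305,85)],.068),('shR',[(322,83),(418,200)],.068),('topL',[(222,183),(298,112)],.072),('topR',[(325,108),(395,188)],.072),('bandL',[(204,164),(300,72)],.05),('bandR',[(325,70),(413,176)],.05)]:
    P=f(L,z);e=P[1]-P[0];print(nm,P.round(4).tolist(),np.linalg.norm(e).round(4),'yaw',np.rad2deg(np.arctan2(e[1],e[0]))%90)
print('corners',f([(192,190),(313,78),(424,208)],.068).round(4))
ys=[];ps=[]
for i in range(3):
    st=manip.get_state(); R=rot(st).as_matrix(); ys.append(np.rad2deg(np.arctan2(R[1,1],R[0,1])));ps.append(st['position'])
print(ys,ps)
```

```text
dot [[0.597  0.1604 0.108 ]]
circ [[0.5882 0.1421 0.108 ]
 [0.6036 0.1796 0.108 ]] [[0.5778 0.1683 0.108 ]
 [0.6149 0.1529 0.108 ]]
shL [[0.5801, 0.1372, 0.068], [0.568, 0.1717, 0.068]] 0.0366 yaw 19.269199533398464
shR [[0.5691, 0.1758, 0.068], [0.6062, 0.187, 0.068]] 0.0387 yaw 16.870290983412257
topL [[0.5823, 0.1435, 0.072], [0.5728, 0.1679, 0.072]] 0.0262 yaw 21.142292330677606
topR [[0.5744, 0.1744, 0.072], [0.5998, 0.1829, 0.072]] 0.0268 yaw 18.508484348748688
bandL [[0.5806, 0.137, 0.05], [0.5675, 0.1704, 0.05]] 0.0358 yaw 21.56851954031795
bandR [[0.5695, 0.1766, 0.05], [0.605, 0.1877, 0.05]] 0.0373 yaw 17.330599586390438
corners [[0.582  0.135  0.068 ]
 [0.5671 0.1742 0.068 ]
 [0.6088 0.1877 0.068 ]]
[np.float64(67.73380116278854), np.float64(67.73380116278854), np.float64(67.73380116278854)] [array([0.59450826, 0.16213795, 0.37208163]), array([0.59450826, 0.16213795, 0.37208163]), array([0.59450826, 0.16213795, 0.37208163])]
```

Call:
arm_command --targets '[{"dp": [0.02,-0.001,0.0025],"turn": [0,0,0],"grip": 1},{"dp": [0.025,0,0],"turn": [0,0,0],"grip": 1},{"dp": [0.025,0,0],"turn": [0,0,0],"grip": 1},{"dp": [0.025,0,0],"turn": [0,0,0],"grip": 1},{"dp": [0.015,0,0],"turn": [0,0,0],"grip": 1},{"dp": [0.01,0,0],"turn": [0,0,0],"grip": 1},{"dp": [0,0,0],"turn": [0,0,0],"grip": 1},{"dp": [0,0,0],"turn": [0,0,0],"grip": 1}]'

```text
clock: 4.4
position: [0.5977, 0.1562, 0.2517]
ee_rot: [0.694, 0.139, 0.693, -0.138]
contact_force: [0.6, -0.8, 0.7]
width: 0.0853
```

```bash
python3 -c "
from h import *
shot('w4')
print(manip.get_state()['contact_force'])"
```

```text
t 4.45 pos [0.5979 0.1562 0.252 ] q [ 0.143  0.455  1.63   0.     1.055 -1.033] w 0.0851
[ 0.08655819 -0.36792869  0.18782048]
```

View pics/w4.png

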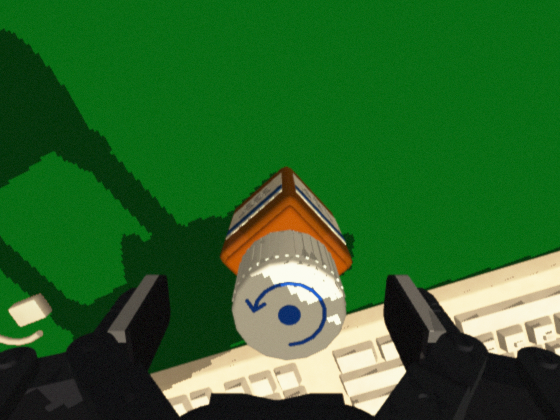

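Run:
```python
from h import *
c,im=load('w4')
print(onz(c,289,315,.108), [onz(c,u,314,.108).round(4) for u in (233,345)])
st=manip.get_state(); R=rot(st); print(R.inv().apply(onz(c,289,315,.108)-st['position']),st['position'])
print(R.inv().apply(np.array([0.5967,0.1605,.108])-st['position']))
```

```text
[0.59673316 0.16039786 0.108     ] [array([0.5888, 0.1425, 0.108 ]), array([0.6039, 0.1786, 0.108 ])]
[ 0.14399891  0.0032513  -0.00300336] [0.59793145 0.15619283 0.25200055]
[ 0.14399887  0.00333282 -0.00307326]
```

Call:
arm_command --targets '[{"dp": [0,0.0033,-0.003],"turn": [0,0,0],"grip": 1},{"dp": [0,0,0],"turn": [0,0,0],"grip": 1},{"dp": [0,0,0],"turn": [0,0,0],"grip": 1}]' --grip_force 60

```text
clock: 4.75
position: [0.5961, 0.1607, 0.2513]
ee_rot: [0.694, 0.139, 0.693, -0.138]
contact_force: [0.6, -0.4, 0.2]
width: 0.0855
```

Run:
```python
from h import *
st=manip.get_state(); R=rot(st); print(st['position'],R.inv().apply(np.array([0.5967,0.1604,.108])-st['position']))
```

```text
[0.59610054 0.16065149 0.25130102] [ 1.43301515e-01 -8.73045935e-05  5.21243050e-04]
```

Centred. Closing on the cap.

Call:
arm_command --targets '[{"dp": [0,0,0],"turn": [0,0,0],"grip": -1},{"dp": [0,0,0],"turn": [0,0,0],"grip": -1},{"dp": [0,0,0],"turn": [0,0,0],"grip": -1},{"dp": [0,0,0],"turn": [0,0,0],"grip": -1},{"dp": [0,0,0],"turn": [0,0,0],"grip": -1},{"dp": [0,0,0],"turn": [0,0,0],"grip": -1}]' --grip_force 60

```text
clock: 5.35
position: [0.5962, 0.1605, 0.251]
ee_rot: [0.694, 0.139, 0.693, -0.138]
contact_force: [0.1, 1.5, 2.1]
width: 0.0396
```

```bash
python3 -c "
from h import *
shot('w5')
s=manip.get_state();print(s['contact_force'],s['width'])"
```

```text
t 5.4 pos [0.5962 0.1605 0.251 ] q [ 0.15   0.455  1.631  0.     1.054 -1.026] w 0.0396
[0.68544356 1.24179781 1.19885891] 0.03960071220521038
```

View pics/w5.png

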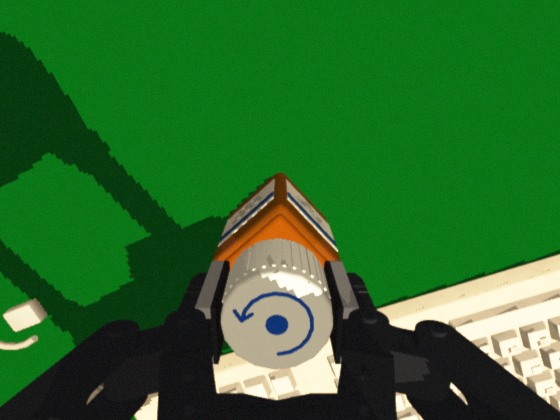

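Call:
arm_command --targets '[{"dp": [-0.005,0,0],"turn": [0,0,0],"grip": -1},{"dp": [-0.015,0,0],"turn": [0,0,0],"grip": -1},{"dp": [-0.025,0,0],"turn": [0,0,0],"grip": -1},{"dp": [-0.03,0,0],"turn": [0,0,0],"grip": -1},{"dp": [-0.025,0,0],"turn": [0,0,0],"grip": -1},{"dp": [-0.02,0,0],"turn": [0,0,0],"grip": -1},{"dp": [-0.01,0,0],"turn": [0,0,0],"grip": -1},{"dp": [0,0,0],"turn": [0,0,0],"grip": -1}]'

```text
clock: 6.2
position: [0.5962, 0.1603, 0.3818]
ee_rot: [0.694, 0.139, 0.693, -0.138]
contact_force: [-0.1, 0.2, -1.9]
width: 0.0392
```

```bash
python3 -c "
from h import *
shot('w6')
im=manip.get_image('scene');cv2.imwrite('pics/s6.png',im[:,:,::-1])
s=manip.get_state();print(s['contact_force'],s['width'])
plan([0.5677,-0.1487,0.372],67.5-39.3,8)"
```

```text
t 6.25 pos [0.5959 0.1603 0.3805] q [ 0.15   0.353  1.452 -0.     1.338 -1.026] w 0.0396
[ 0.44511403  0.3973241  -1.66654232] 0.039448450026890756
total dp [ 0.0077 -0.2959  0.0931] total turn [39.18 -0.08  0.1 ]
[ 0.001  -0.037   0.0116] [ 4.9  -0.01  0.01]
[ 0.001  -0.0359  0.0147] [ 4.9  -0.01  0.01]
[ 0.001  -0.0345  0.0178] [ 4.9  -0.01  0.01]
[ 0.001  -0.0328  0.0206] [ 4.9  -0.01  0.01]
[ 0.001  -0.031   0.0234] [ 4.9  -0.01  0.01]
[ 0.0009 -0.0288  0.0259] [ 4.9  -0.01  0.01]
[ 0.0009 -0.0265  0.0283] [ 4.9  -0.01  0.01]
[ 0.0009 -0.024   0.0304] [ 4.9  -0.01  0.01]
```

View pics/w6.png

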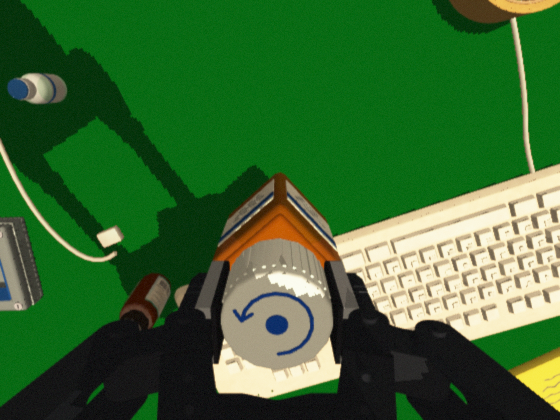

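View pics/s6.png

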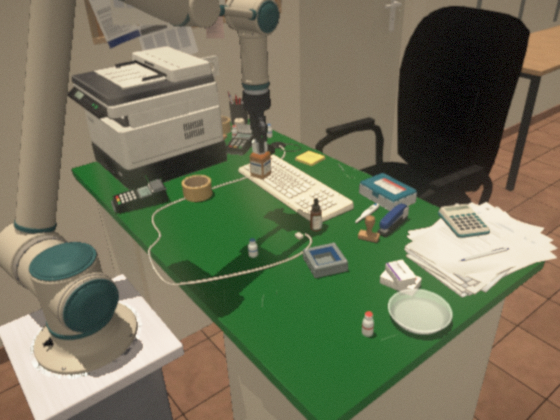

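```bash
python3 -c "
from h import *
c,im=load('w6')
cv2.imwrite('pics/w6b.png',cv2.resize(im[165:295,200:360],None,fx=5,fy=5,interpolation=2)[:600,:800])"
```

```text
(no output)
```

View pics/w6b.png

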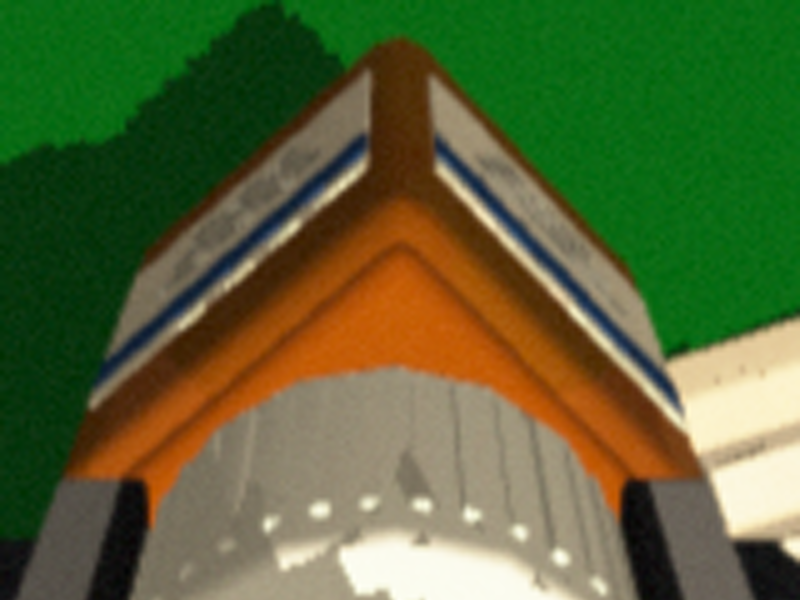

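Run:
```python
from h import *
c,im=load('w6'); s=5
f=lambda L,z: np.array([onz(c,200+(u+.5)/s-.5,165+(v+.5)/s-.5,z) for u,v in L])
for nm,L in [('creaseL',[(135,475),(385,248)]),('creaseR',[(418,248),(618,470)]),('bandL',[(95,385),(365,145)]),('bandR',[(438,148),(680,405)]),('footL',[(150,255),(375,55)]),('footR',[(430,55),(630,275)])]:
    P=f(L,.19);e=P[1]-P[0];print(nm,np.linalg.norm(e).round(4),'yaw',np.rad2deg(np.arctan2(e[1],e[0]))%90)
```

```text
creaseL 0.0329 yaw 21.276716664475444
creaseR 0.0293 yaw 17.879080182423273
bandL 0.0344 yaw 20.064449165736292
bandR 0.0339 yaw 19.7273268604546
footL 0.0278 yaw 19.666776826293784
footR 0.0277 yaw 19.145047795817153
```

Call:
arm_command --targets '[{"dp": [0,-0.037,0.0115],"turn": [5,0,0],"grip": -1},{"dp": [0,-0.036,0.0145],"turn": [5,0,0],"grip": -1},{"dp": [0,-0.0345,0.018],"turn": [5,0,0],"grip": -1},{"dp": [0,-0.033,0.0205],"turn": [5,0,0],"grip": -1},{"dp": [0,-0.031,0.0235],"turn": [5,0,0],"grip": -1},{"dp": [0,-0.029,0.026],"turn": [5,0,0],"grip": -1},{"dp": [0,-0.0265,0.0285],"turn": [5,0,0],"grip": -1},{"dp": [0,-0.024,0.0305],"turn": [5,0,0],"grip": -1}]'

```text
clock: 7.1
position: [0.5652, -0.1505, 0.3788]
ee_rot: [0.602, 0.368, 0.605, -0.369]
contact_force: [0.7, 0.4, -1.7]
width: 0.0395
```

Call:
arm_command --targets '[{"dp": [0,0,0],"turn": [0,0,0],"grip": -1},{"dp": [0,0,0],"turn": [0,0,0],"grip": -1},{"dp": [0,0,0],"turn": [0,0,0],"grip": -1}]'

```text
clock: 7.4
position: [0.5657, -0.1484, 0.3795]
ee_rot: [0.603, 0.367, 0.605, -0.367]
contact_force: [0.1, 1.2, -1.9]
width: 0.0392
```

```bash
python3 -c "
from h import *
shot('w7')
s=manip.get_state();print(s['contact_force'],s['width'])
plan([0.5677,-0.1487,0.372],67.5-40,1)"
```

```text
t 7.45 pos [ 0.5659 -0.1481  0.3798] q [-3.750e-01  3.060e-01  1.524e+00  1.000e-03  1.313e+00 -8.540e-01] w 0.0395
[-0.13675761 -0.34560047 -2.15676485] 0.03951238995699192
total dp [0.0078 0.0013 0.0014] total turn [-0.05 -0.11  0.05]
[0.0078 0.0013 0.0014] [-0.05 -0.11  0.05]
```

View pics/w7.png

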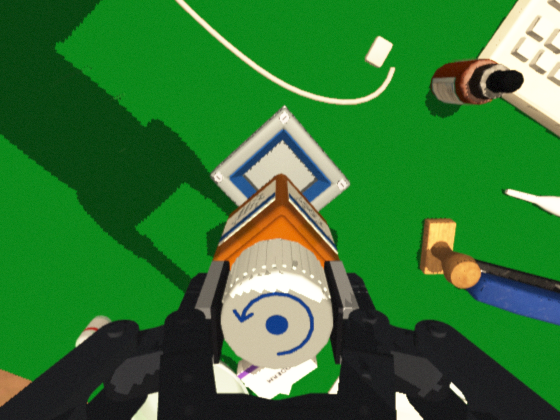

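```bash
python3 -c "
from h import *
c,im=load('w7')
cv2.imwrite('pics/w7b.png',cv2.resize(im[95:260,200:360],None,fx=3.6,fy=3.6,interpolation=2))"
```

```text
(no output)
```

View pics/w7b.png

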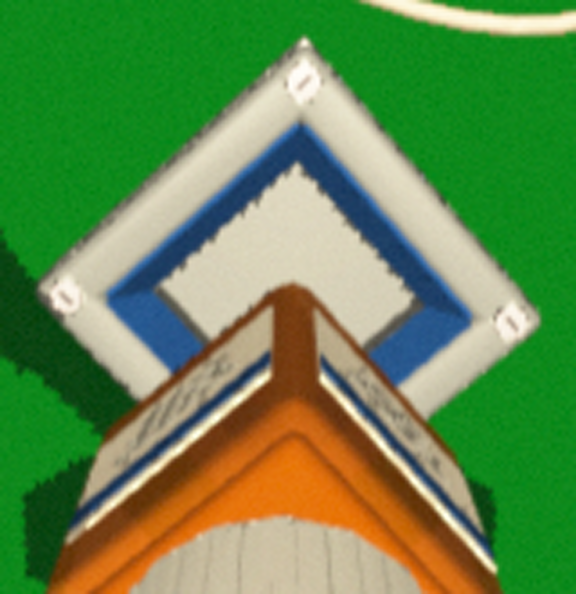

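Run:
```python
from h import *
c,im=load('w7'); s=3.6
f=lambda L,z: np.array([onz(c,200+(u+.5)/s-.5,95+(v+.5)/s-.5,z) for u,v in L])
for nm,L in [('hL',[(67,298),(303,82)]),('hR',[(303,82),(512,322)]),('fL',[(110,297),(300,127)]),('fR',[(300,127),(470,320)]),('bandL',[(80,512),(268,360)]),('bandR',[(323,363),(490,550)]),('footL',[(105,438),(275,292)]),('footR',[(315,292),(455,455)])]:
    P=f(L,.03);e=P[1]-P[0];print(nm,P[0].round(4),P[1].round(4),'yaw',np.rad2deg(np.arctan2(e[1],e[0]))%90)
S=f([(67,298),(512,322)],.03); print('holder centre from opposite screws',S.mean(0))
F=f([(110,297),(470,320)],.03); print('funnel',F.mean(0))
```

```text
hL [ 0.5185 -0.171   0.03  ] [ 0.5456 -0.0992  0.03  ] yaw 69.34496020125525
hR [ 0.5456 -0.0992  0.03  ] [ 0.6175 -0.1264  0.03  ] yaw 69.30189905378732
fL [ 0.5277 -0.1659  0.03  ] [ 0.5497 -0.1086  0.03  ] yaw 68.96941541554867
fR [ 0.5497 -0.1086  0.03  ] [ 0.6082 -0.1307  0.03  ] yaw 69.31846534659178
bandL [ 0.5449 -0.2206  0.03  ] [ 0.5691 -0.1624  0.03  ] yaw 67.45525557580245
bandR [ 0.5815 -0.1569  0.03  ] [ 0.6434 -0.1814  0.03  ] yaw 68.33994978144197
footL [ 0.542  -0.1994  0.03  ] [ 0.5627 -0.1464  0.03  ] yaw 68.744925828888
footR [ 0.5713 -0.1419  0.03  ] [ 0.6224 -0.1629  0.03  ] yaw 67.65588413258178
holder centre from opposite screws [ 0.56802146 -0.14866681  0.03      ]
funnel [ 0.56792887 -0.14829058  0.03      ]
```

Call:
arm_command --targets '[{"dp": [0.01,0.0015,0.0007],"turn": [-0.9,0,0],"grip": -1},{"dp": [0.02,0,0],"turn": [0,0,0],"grip": -1},{"dp": [0.02,0,0],"turn": [0,0,0],"grip": -1},{"dp": [0.02,0,0],"turn": [0,0,0],"grip": -1},{"dp": [0.01,0,0],"turn": [0,0,0],"grip": -1},{"dp": [0,0,0],"turn": [0,0,0],"grip": -1},{"dp": [0,0,0],"turn": [0,0,0],"grip": -1},{"dp": [0,0,0],"turn": [0,0,0],"grip": -1}]'

```text
clock: 8.25
position: [0.5682, -0.1489, 0.3018]
ee_rot: [0.608, 0.363, 0.606, -0.362]
contact_force: [0.7, -0.9, -1.8]
width: 0.0394
```

```bash
python3 -c "
from h import *
c,im=shot('w8')
s=manip.get_state();print(s['contact_force'],s['width'])
plan([0.5678,-0.1486,0.257],28.5,1)"
```

```text
t 8.3 pos [ 0.5681 -0.149   0.3018] q [-0.375  0.367  1.637  0.     1.135 -0.869] w 0.0393
[-0.22244351  0.89670934 -1.28144405] 0.0392662342684893
total dp [ 0.0448 -0.0001 -0.0006] total turn [-0.2   0.1  -0.09]
[ 0.0448 -0.0001 -0.0006] [-0.2   0.1  -0.09]
```

View pics/w8.png

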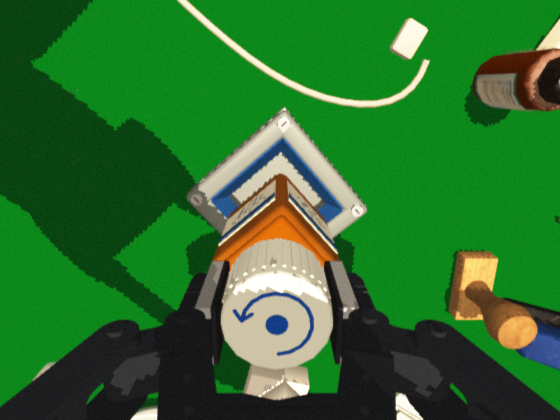

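Call:
arm_command --targets '[{"dp": [0.004,0,-0.001],"turn": [0,0,0],"grip": -1},{"dp": [0.006,0,0],"turn": [0,0,0],"grip": -1},{"dp": [0.006,0,0],"turn": [0,0,0],"grip": -1},{"dp": [0.006,0,0],"turn": [0,0,0],"grip": -1},{"dp": [0.006,0,0],"turn": [0,0,0],"grip": -1},{"dp": [0.004,0,0],"turn": [0,0,0],"grip": -1},{"dp": [0,0,0],"turn": [0,0,0],"grip": -1}]'

```text
clock: 9.0
position: [0.5669, -0.148, 0.2678]
ee_rot: [0.606, 0.363, 0.608, -0.363]
contact_force: [-0.1, 0.6, -1.3]
width: 0.0398
```

Call:
arm_command --targets '[{"dp": [0.004,0,0],"turn": [0,0,0],"grip": -1},{"dp": [0.003,0,0],"turn": [0,0,0],"grip": -1},{"dp": [0,0,0],"turn": [0,0,0],"grip": -1}]'

```text
clock: 9.3
position: [0.567, -0.148, 0.2613]
ee_rot: [0.607, 0.363, 0.607, -0.363]
contact_force: [-0.4, 0.1, -2.2]
width: 0.0396
```

Call:
arm_command --targets '[{"dp": [0.003,0,0],"turn": [0,0,0],"grip": -1},{"dp": [0.0015,0,0],"turn": [0,0,0],"grip": -1},{"dp": [0,0,0],"turn": [0,0,0],"grip": -1}]'

```text
clock: 9.6
position: [0.5672, -0.1481, 0.2572]
ee_rot: [0.607, 0.363, 0.607, -0.363]
contact_force: [0.3, -1.0, -2.3]
width: 0.0399
```

```bash
python3 -c "
from h import *
c,im=shot('w9')
s=manip.get_state();print(s['contact_force'],s['moment'],s['width'])
im=manip.get_image('scene')[:,:,::-1];cv2.imwrite('pics/s9.png',cv2.resize(im[120:300,240:420],None,fx=3,fy=3,interpolation=2))"
```

```text
t 9.65 pos [ 0.5672 -0.1481  0.2572] q [-0.374  0.409  1.696  0.     1.037 -0.868] w 0.0394
[ 0.77507582  0.09557532 -2.52392065] [ 0.0200178  -0.00428594  0.02072312] 0.039388785645066496
```

View pics/w9.png

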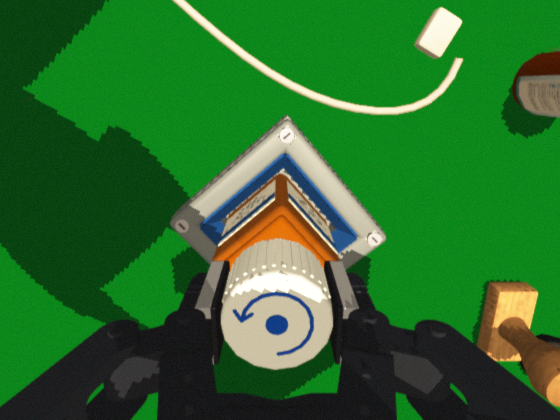

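View pics/s9.png

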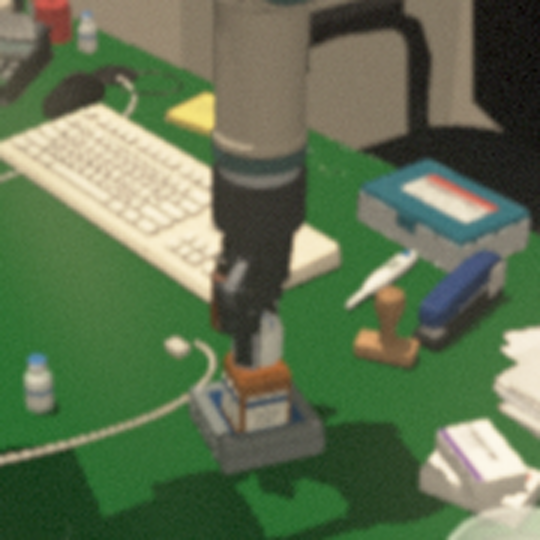

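Call:
arm_command --targets '[{"dp": [0.001,0,0],"turn": [0,0,0],"grip": -1},{"dp": [0.001,0,0],"turn": [0,0,0],"grip": -1},{"dp": [0,0,0],"turn": [0,0,0],"grip": -1}]' --grip_force 70

```text
clock: 10.0
position: [0.5673, -0.148, 0.2556]
ee_rot: [0.607, 0.363, 0.607, -0.363]
contact_force: [-0.2, 0.7, 2.8]
width: 0.0389
```

Call:
arm_command --targets '[{"dp": [0.001,0,0],"turn": [0,0,0],"grip": -1},{"dp": [0.001,0,0],"turn": [0,0,0],"grip": -1},{"dp": [0,0,0],"turn": [0,0,0],"grip": -1}]'

```text
clock: 10.3
position: [0.5673, -0.148, 0.2535]
ee_rot: [0.607, 0.363, 0.607, -0.363]
contact_force: [-0.9, 2.1, 5.4]
width: 0.0393
```

Call:
arm_command --targets '[{"dp": [0.001,0,0],"turn": [0,0,0],"grip": -1},{"dp": [0,0,0],"turn": [0,0,0],"grip": -1}]'

```text
clock: 10.5
position: [0.5673, -0.148, 0.2526]
ee_rot: [0.607, 0.363, 0.607, -0.363]
contact_force: [-1.1, 1.1, 6.4]
width: 0.039
```

Call:
arm_command --targets '[{"dp": [0.001,0,0],"turn": [0,0,0],"grip": -1},{"dp": [0,0,0],"turn": [0,0,0],"grip": -1},{"dp": [0,0,0],"turn": [0,0,0],"grip": -1}]'

```text
clock: 10.8
position: [0.5673, -0.148, 0.2518]
ee_rot: [0.607, 0.363, 0.607, -0.363]
contact_force: [-0.9, 1.9, 6.7]
width: 0.0393
```

```bash
python3 -c "
from h import *
c,im=shot('w10')
s=manip.get_state();print(s['contact_force'],s['moment'],s['width'])"
```

```text
t 10.85 pos [ 0.5673 -0.148   0.2519] q [-0.374  0.414  1.702  0.     1.024 -0.868] w 0.0395
[-1.102225    1.00732108  7.23119795] [ 0.28059884  0.18109011 -0.01027328] 0.03947815925192013
```

View pics/w10.png

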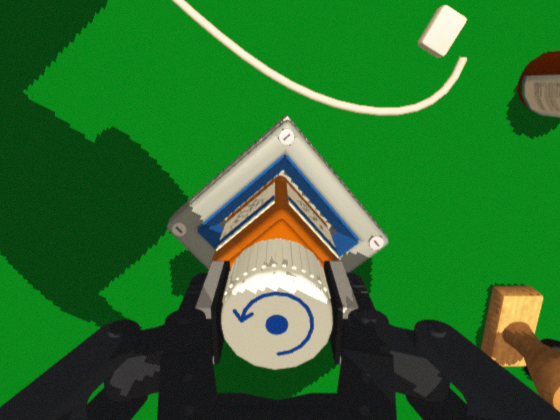

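Call:
arm_command --targets '[{"dp": [0.0004,0,0],"turn": [-2,0,0],"grip": -1},{"dp": [0,0,0],"turn": [-3,0,0],"grip": -1},{"dp": [0,0,0],"turn": [-3,0,0],"grip": -1},{"dp": [0,0,0],"turn": [-3,0,0],"grip": -1},{"dp": [0,0,0],"turn": [-3,0,0],"grip": -1},{"dp": [0,0,0],"turn": [-3,0,0],"grip": -1},{"dp": [0,0,0],"turn": [-3,0,0],"grip": -1},{"dp": [0,0,0],"turn": [0,0,0],"grip": -1}]'

```text
clock: 11.65
position: [0.5675, -0.1484, 0.2517]
ee_rot: [0.662, 0.251, 0.66, -0.252]
contact_force: [-0.5, 0.2, 6.9]
width: 0.0393
```

```bash
python3 -c "
from h import *
c,im=shot('w11')
s=manip.get_state();print(s['contact_force'],s['moment'],s['width']); R=rot(s).as_matrix();print(np.rad2deg(np.arctan2(R[1,1],R[0,1])))"
```

```text
t 11.7 pos [ 0.5675 -0.1485  0.2516] q [-3.740e-01  4.150e-01  1.702e+00 -1.000e-03  1.022e+00 -1.217e+00] w 0.0393
[-1.03777213  0.12371592  6.95699604] [ 0.07120172  0.1789268  -0.02762658] 0.039290866264116875
48.301257047240185
```

View pics/w11.png

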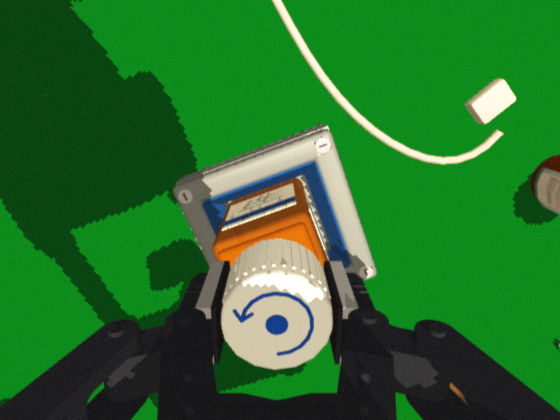

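Call:
arm_command --targets '[{"dp": [0,0,0],"turn": [-4,0,0],"grip": -1},{"dp": [0,0,0],"turn": [-5,0,0],"grip": -1},{"dp": [0,0,0],"turn": [-5,0,0],"grip": -1},{"dp": [0,0,0],"turn": [-5,0,0],"grip": -1},{"dp": [0,0,0],"turn": [-5,0,0],"grip": -1},{"dp": [0,0,0],"turn": [-5,0,0],"grip": -1},{"dp": [0,0,0],"turn": [-5,0,0],"grip": -1},{"dp": [0,0,0],"turn": [-4,0,0],"grip": -1}]'

```text
clock: 12.5
position: [0.5677, -0.1486, 0.2517]
ee_rot: [0.708, 0.021, 0.706, -0.022]
contact_force: [-1.0, 0.4, 7.8]
width: 0.0391
```

Call:
arm_command --targets '[{"dp": [0,0,0],"turn": [0,0,0],"grip": -1},{"dp": [0,0,0],"turn": [0,0,0],"grip": -1}]'

```text
clock: 12.7
position: [0.5677, -0.1486, 0.2517]
ee_rot: [0.708, 0.022, 0.706, -0.023]
contact_force: [-0.8, -0.1, 7.0]
width: 0.039
```

```bash
python3 -c "
from h import *
c,im=shot('w12')
s=manip.get_state();print(s['contact_force'],s['moment'],s['width']); R=rot(s).as_matrix();print(np.rad2deg(np.arctan2(R[1,1],R[0,1])))
cv2.imwrite('pics/w12b.png',cv2.resize(im[110:310,170:400,::-1],None,fx=3,fy=3,interpolation=2))"
```

```text
t 12.75 pos [ 0.5677 -0.1486  0.2517] q [-3.740e-01  4.150e-01  1.702e+00 -1.000e-03  1.022e+00 -1.880e+00] w 0.0391
[-0.51390557 -0.52768163  6.45433856] [-0.07357158  0.01091379  0.03785187] 0.039076375108744434
86.2985766877356
```

View pics/w12b.png

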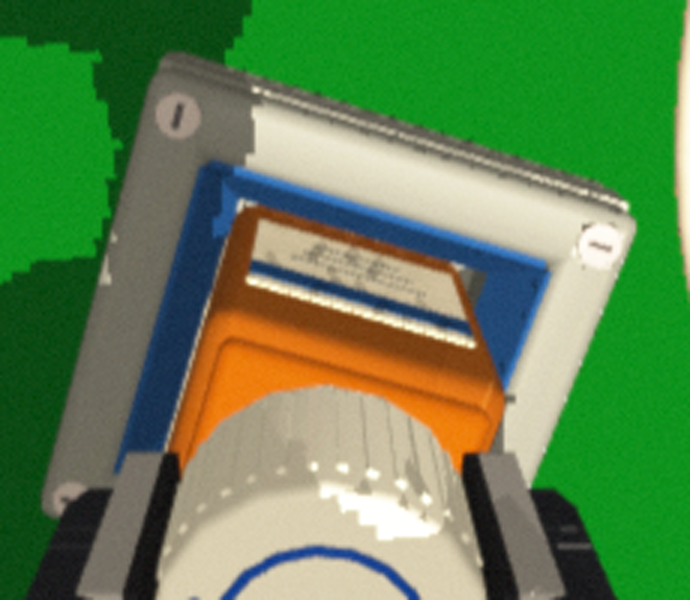

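Run:
```python
from h import *
c,im=load('w12'); s=3
f=lambda L,z: np.array([onz(c,170+(u+.5)/s-.5,110+(v+.5)/s-.5,z) for u,v in L])
for nm,L in [('funnel',[(215,170),(548,268)]),('screws',[(178,116),(600,244)]),('band',[(248,277),(470,337)]),('crease',[(240,342),(480,408)]),('band2',[(250,250),(465,310)])]:
    P=f(L,.05);e=P[1]-P[0];print(nm,'yaw',np.rad2deg(np.arctan2(e[1],e[0]))%90)
```

```text
funnel yaw 69.48828345334722
screws yaw 69.19059350417015
band yaw 70.39013732900638
crease yaw 69.82418717153114
band2 yaw 70.01775042536535
```

Call:
arm_command --targets '[{"dp": [0,0,0],"turn": [-2.5,0,0],"grip": -1},{"dp": [0,0,0],"turn": [0,0,0],"grip": -1},{"dp": [-0.002,0,0],"turn": [0,0,0],"grip": -1},{"dp": [-0.002,0,0],"turn": [0,0,0],"grip": -1},{"dp": [-0.002,0,0],"turn": [0,0,0],"grip": -1},{"dp": [-0.002,0,0],"turn": [0,0,0],"grip": -1},{"dp": [0,0,0],"turn": [0,0,0],"grip": -1}]'

```text
clock: 13.45
position: [0.567, -0.1481, 0.2586]
ee_rot: [0.707, 0.008, 0.707, -0.007]
contact_force: [0.4, -0.7, 0.6]
width: 0.0394
```

Call:
arm_command --targets '[{"dp": [-0.003,0,0],"turn": [0,0,0],"grip": -1},{"dp": [-0.003,0,0],"turn": [0,0,0],"grip": -1},{"dp": [-0.003,0,0],"turn": [0,0,0],"grip": -1},{"dp": [0,0,0],"turn": [0,0,0],"grip": -1}]'

```text
clock: 13.85
position: [0.5672, -0.1481, 0.2682]
ee_rot: [0.707, 0.007, 0.707, -0.008]
contact_force: [0.4, 0.1, -0.2]
width: 0.0393
```

```bash
python3 -c "
from h import *
c,im=shot('w13')
s=manip.get_state();print(s['contact_force'],s['moment'],s['width'])"
```

```text
t 13.9 pos [ 0.5672 -0.1481  0.2681] q [-0.374  0.398  1.683 -0.     1.061 -1.924] w 0.0395
[-0.63115729 -0.37127479  0.75950212] [-0.11987853 -0.01698143 -0.01586237] 0.03947640890547007
```

View pics/w13.png

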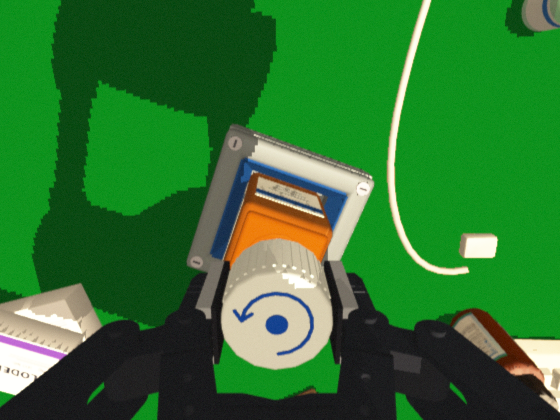

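Call:
arm_command --targets '[{"dp": [-0.006,0,0],"turn": [0,0,0],"grip": -1},{"dp": [-0.012,0,0],"turn": [0,0,0],"grip": -1},{"dp": [-0.02,0,0],"turn": [0,0,0],"grip": -1},{"dp": [-0.02,0,0],"turn": [0,0,0],"grip": -1},{"dp": [-0.02,0,0],"turn": [0,0,0],"grip": -1},{"dp": [-0.015,0,0],"turn": [0,0,0],"grip": -1},{"dp": [-0.007,0,0],"turn": [0,0,0],"grip": -1},{"dp": [0,0,0],"turn": [0,0,0],"grip": -1}]'

```text
clock: 14.7
position: [0.5673, -0.1481, 0.3695]
ee_rot: [0.708, 0.007, 0.706, -0.008]
contact_force: [0.3, 0.6, 0.0]
width: 0.0393
```

Call:
arm_command --targets '[{"dp": [0,0,0],"turn": [0,0,0],"grip": -1},{"dp": [0,0,0],"turn": [0,0,0],"grip": -1},{"dp": [0,0,0],"turn": [0,0,0],"grip": -1},{"dp": [0,0,0],"turn": [0,0,0],"grip": -1}]'

```text
clock: 15.1
position: [0.5671, -0.1481, 0.3671]
ee_rot: [0.707, 0.008, 0.708, -0.007]
contact_force: [0.3, -0.9, -0.8]
width: 0.0397
```

```bash
python3 -c "
from h import *
c,im=shot('w14')
s=manip.get_state();print(s['contact_force'],s['moment'],s['width'],rot(s).as_matrix().round(3)[:,0])
im=manip.get_image('scene')[:,:,::-1];cv2.imwrite('pics/s14.png',im);cv2.imwrite('pics/s14c.png',cv2.resize(im[120:300,240:420],None,fx=3,fy=3,interpolation=2))
im=manip.get_image('top')[:,:,::-1];cv2.imwrite('pics/t14.png',im)"
```

```text
t 15.15 pos [ 0.5671 -0.1481  0.3673] q [-0.374  0.315  1.542  0.     1.285 -1.924] w 0.0396
[ 0.10162105  0.11808875 -0.80422669] [-0.01340916 -0.00798184 -0.01541947] 0.03962131696621287 [-0.001  0.    -1.   ]
```

View pics/w14.png

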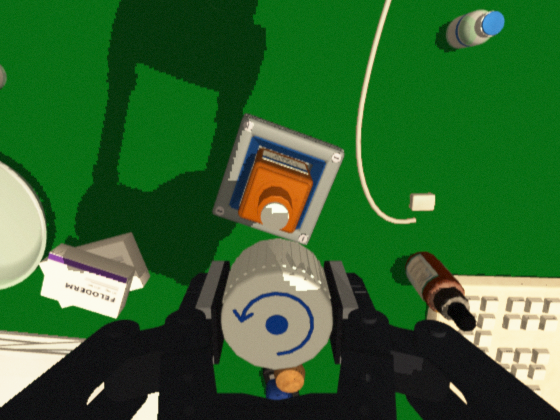

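View pics/s14c.png

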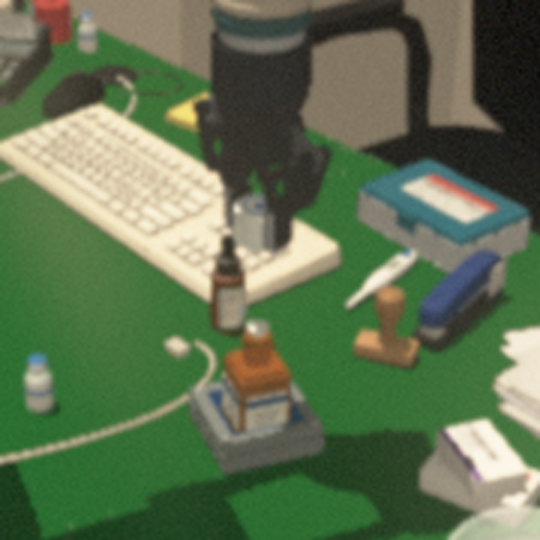

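View pics/s14.png

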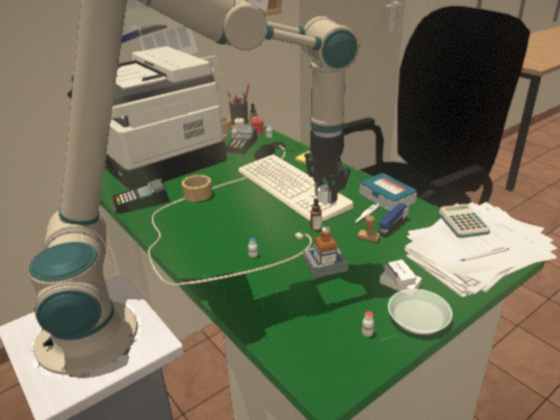

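Run:
```python
from h import *
c,im=load('w14'); cs=manip.calibration('scene')
print(two(c,(274,214),cs,(325.7,228.5)))
print(onz(c,274,214,.1055))
```

```text
(array([ 0.56699499, -0.15100804,  0.11111059]), np.float64(0.002759977749745207))
[ 0.56769228 -0.1503956   0.1055    ]
```

Run:
```python
from h import *
c,im=load('w14')
cv2.imwrite('pics/w14b.png',cv2.resize(im[105:255,200:350],None,fx=4,fy=4,interpolation=2))
s=cv2.imread('pics/s14.png');cv2.imwrite('pics/s14d.png',cv2.resize(s[215:285,290:360],None,fx=8,fy=8,interpolation=2))
```

```text
(no output)
```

View pics/w14b.png

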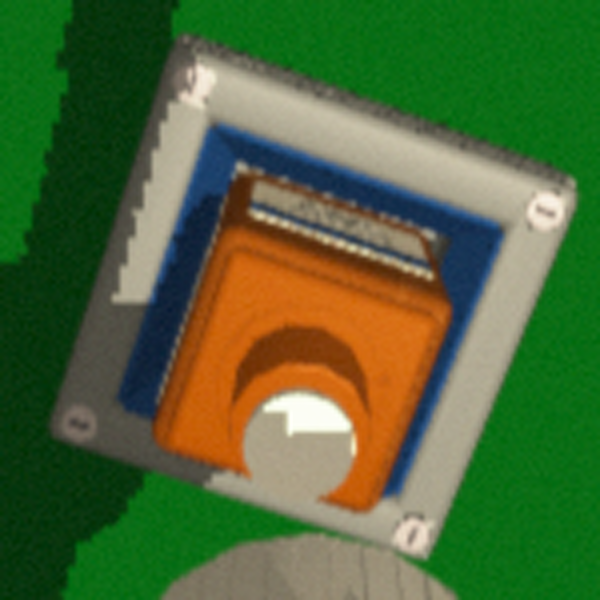

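View pics/s14d.png

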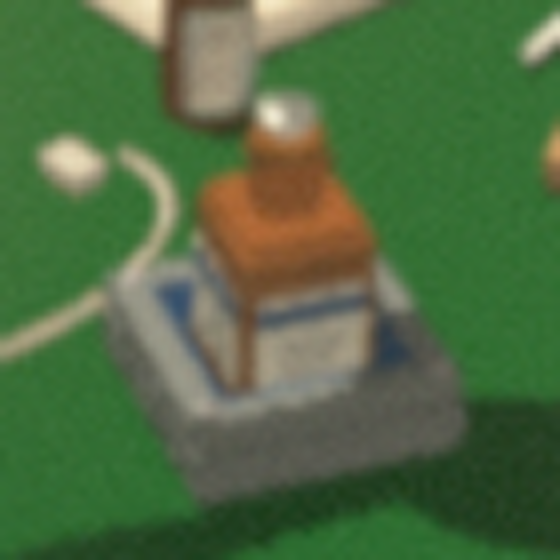

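Run:
```python
from h import *
c,im=load('w14'); cs=manip.calibration('scene')
p=(200+298.5/4-.5,105+447.5/4-.5); q=(290+287.5/8-.5,215+116.5/8-.5)
print(two(c,p,cs,q), onz(c,*p,.1055))
# body top rect corners at z 0.078 (foot .006)
f=lambda L,z: np.array([onz(c,200+(u+.5)/4-.5,105+(v+.5)/4-.5,z) for u,v in L])
P=f([(222,235),(450,305),(378,508),(155,440)],.074);E=np.roll(P,-1,0)-P
print(P.mean(0),np.linalg.norm(E,axis=1))
S=f([(197,80),(546,212),(412,535),(78,424)],.03);print(S.mean(0))
# scene: where the mouth pad and holder should appear if fully down
for z in (.1055,.1115): print(proj(cs,[.5674,-.149,z]),q)
```

```text
(array([ 0.56824565, -0.15039695,  0.10906055]), np.float64(0.0003846185536775641)) [ 0.56933992 -0.15035298  0.1055    ]
[ 0.56651819 -0.14986925  0.074     ] [0.0428625  0.04130663 0.04377433 0.04078971]
[ 0.56774254 -0.14861714  0.03      ]
(np.float64(324.7061418353182), np.float64(230.17188029078693)) (325.4375, 229.0625)
(np.float64(324.74604616580643), np.float64(228.15309878267763)) (325.4375, 229.0625)
```

Run:
```python
from h import *
a=cv2.imread('pics/s6.png').astype(int);b=cv2.imread('pics/scene0.png').astype(int);d=cv2.imread('pics/s14.png').astype(int)
for nm,(u,v) in dict(dropper=(316,215),blue=(252,248),red=(368,324),tape=(197,187)).items():
    print(nm,abs(b-d)[v-14:v+14,u-10:u+10].mean().round(1))
s=manip.get_state();print(s['clock'],s['position'],s['contact_force'],s['width'])
manip.sign_off()
```

```text
dropper 5.7
blue 2.2
red 2.3
tape 2.0
15.25 [ 0.5671562  -0.14808295  0.36751444] [ 0.08064229  0.43005641 -0.6285925 ] 0.03937721108797975
the job is handed in; nothing more can be done
```

The bottle is standing in the holder with its cap off. The gripper is still holding the cap, level, about 9 cm above the bottle's mouth. I handed the job in at 15.25 s on the robot's clock.

I carried the bottle by its cap, turned it 39° clockwise to line up with the holder, and lowered it in. There I pushed the cap down about 5 mm (about 7 N), turned it about 60° counter-clockwise and lifted it off.

**Last checks:**
- **Cap:** the gripper opening reads 39 mm and the tool points straight down.
- **Force:** none showed that the bottle was being pulled up as the cap came off, and the final pictures show the open bottle standing square in the pocket.
- **Other things:** before-and-after scene pictures match at the vials and the tape. The dropper differs slightly more, probably from the arm or a shadow behind it, and the arm never came near it.

**Less certain:**
- **Fully down:** two views put the pad on the bottle's mouth at 109 mm. I had first expected about 105.5 mm, but that did not allow for how far the pad stands above the mouth. The height at which the cap's spring began to push back fits the bottle resting on the pocket floor, to about 1 mm.
- **Centring:** in the last picture the mouth and body measure 1 to 2 mm off the holder's centre, about the pocket's own play.

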